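# Take the filter panel out for washing

### The job

The flour-dust filter is due for a wash: turn both red turn buttons on the sloping face of the filter box aside so that they clear the panel, lift the panel out of its frame by its handle, and lay it flat in the empty blue tray with its handle up. Set it down gently, do not drop it, and leave the buns, spatula, nozzle, jar, cup and spray bottle where they are.

Things in the scene. Friction and masses are not known exactly. Their poses are not given: they have to be found in the camera images.
- filter_box: White dust filter box, fixed, 260 mm wide (y), 190 deep (x), 143 high at the back, 45 at the front. Its face slopes down away from the robot. Origin: on the bench under the centre of that face; x points to its back (robot side), z up. The face rises along x at 35 degrees; in it is a recess 104 mm (up the slope) x 154 mm (y), 10 mm deep in an aluminium rim, floor centre at (0, 0, 94) mm.
- panel: Filter panel in the recess: blue plate 100 mm (x, up the slope) x 150 mm (y) x 8 mm, dark mesh outside, about 0.32 kg. It rests against the recess's lower edge, its outside 2 mm below the rim. Origin: centre of its underside; z points out of the outside face, square to the plate. The two turn buttons overlap its +y and -y edges by about 13 mm.
- panel_handle (a point): Centre of the panel's white handle bar, 35 mm above the panel's underside, over its middle. The bar runs along the panel's y: 70 mm long, 12 mm wide (x), 14 mm high (28 to 42 mm above the underside), on posts 10 mm wide, 30 mm either side of the middle; the space under the bar between the posts is free. Axes as the panel's.
- wash_tray: Empty blue plastic tray, fixed where it stands, left or right of the filter box, 200 mm (x) by 220 mm (y) outside, 50 mm high, walls and floor 5 mm thick. Origin: centre of its underside, z up. A white tray of the same size with buns stands on the other side.
- button_a (a joint): Turn (rad) of the red turn button on the rim at the box's +y side (right, seen from the robot), about the slope's outward normal, positive anticlockwise seen from above the face. At 0 its arm points straight over the panel's edge; it starts within 0.3 of that. It turns either way to stops at 1.6 and -1.6, takes about 0.06 N m, stays where left, and clears the panel beyond 1.1 either way.
- button_a_grip (a point): On button a's turning axis, 24 mm above the rim, 8.5 mm below the top of its upright grip wing. Wing: centred on the axis, 34 mm long (y), 10 thick (x). Under it, 1 mm off the rim, a flat arm 12 mm wide, 6 thick, reaches 36 mm from the axis along -y (towards the panel). z is the slope's outward normal; x, y turn with the button, at 0 they match the filter panel's (x up the slope).
- button_b (a joint): The same for the button on the rim at the filter box's -y side (left, seen from the robot): positive anticlockwise seen from above the face, 0 with its arm straight across the panel's edge, stops at 1.6 and -1.6, clear of the panel beyond 1.1 either way.
- button_b_grip (a point): The same point on button b (same wing and arm); its arm points along +y of the button, towards the panel. Axes as for button a.

How it is judged:
By the outcome, as a careful person would: the job done as asked, in the order asked, and still so for the second after the job is handed in, with the robot touching nothing.
It also fails if it takes over 72 s, if anything falls off the work surface, if the arm or the gripper's body presses on something with over 40 N, if the wrist force passes 120 N, or if a joint passes its speed limit or range.

### The arm

A 6-joint arm with a two-finger parallel gripper is mounted at the origin on the work surface. World frame = base frame: x ahead of the robot, y to its left, z up, the work surface at z = 0. Lengths are in m, angles in rad, forces in N, time in s.
With the tool pointing down it reaches from about 0.375 to 0.9 m from the base axis. Payload 3.1 kg.
Tool frame: the origin (TCP) lies between the finger pads; the fingertips stand 8 mm ahead of it and the grasp point (between the pads) lies 11 mm behind it (manip.tips_ahead is the distance from the TCP to the fingertips, in m); z points along the fingers, y is the line along which they close (so a half turn about z gives the same grasp; the last joint's range is limited). The gripper opens to 87 mm and grips with 3 to 60 N. Pads are 19 mm wide; open, the fingers measure 117 mm over their backs; the gripper's body (75 mm by 190 mm) begins 51 mm behind the grasp point.
Start: joints at [-1.377, 0.527, 1.433, -0, 1.181, -0.178], TCP at [0.228, -0.582, 0.231] pointing down, gripper open.
Joint ranges: [-3.08, 3.08], [-0.75, 2.2], [0.22, 2.44], [-1.43, 4.57], [0, 2.65], [-2.85, 2.85]. Speed limits (rad/s): [2.79, 2.79, 3.14, 3.14, 3.14, 3.14].

### API

Orientations are given as a unit quaternion [w, x, y, z].
In Python, from bench import manip, viewer, ticket gives the robot as it stands. The module is installed in compiled form; this text tells all that it offers.
- The arm moves only by the tool apply_moves, never from a script. Its argument "targets" is a list of rows, each an object with "jaw": the finger opening in mm, from 0 to 87; "dp": the shift along the tool's x, y, z in units of 30 mm (1.0 is 30 mm), a list of three; "roll": the turn about the tool's z in units of 8 degrees (1.0 is 8 degrees). In form: [{"jaw": jaw, "dp": [x, y, z], "roll": roll}, ...]. A call has exactly 10 rows; each row is the pose to reach, as a shift and turn from the pose commanded when the call began, along the tool's axes at that moment; what a row does not reach only later rows make up. A row lasts 1/8 s, in which the tool goes at most 62.5 mm and 10.7 degrees, less where a joint would pass 70% of its speed; a pose out of reach is approached as far as the arm can. A call with a gripper value outside its range is refused whole. The fingers move at their own pace and stop on an object; the grip force is fixed at half the most. Time passes only in rows, so rows that repeat a pose let the fingers close, or fill a call up. It gives the time, the measured TCP pose, the force, the opening and the grip force at its end, in the units of the state.
- manip.get_obs(): the state, without advancing time (a new reading comes with each control period).
- viewer.read_camera(name): name is "scene" or "top"; returns a dict with "color" (480x640x3 uint8, blue, green, red), "mtx" (3x3 intrinsics, pixels), "dist_coeffs" ([k1, k2, p1, p2, k3] as OpenCV has them; the pictures are not rectified), "rvec" (rotation vector, rad) and "tvec" (3), from world to camera coordinates, as OpenCV has them. Camera axes: x right, y down, z forward; pixel columns grow to the right and rows downward; lengths in m; the calibration is good to about 2 mm. A picture is of the moment at which its call begins. There is no depth.
- ticket.hand_in(): hands the job in; it is judged then, once.
The state is a dict: "clock": time; "joint_positions": joint angles; "joint_vel": joint speeds; "effort": joint torques, N m; "ee_pos": TCP position; "eef_rot": TCP orientation; "wrist_force": force on the tool from outside, world axes, zero at the start; "ft_torque": the same for the moment, N m; "finger_gap": opening from 0.0 (shut) to 1.0 (fully open); "finger_force": force on a finger pad.
Only numpy, scipy, OpenCV 4.12 (cv2) and the standard library are available. Lean on these libraries where they do the work, as an engineer would, in place of code of your own. Each camera call takes 0.05 s, during which the arm holds its last target. There are 200 camera calls.

## Working session

There is one attempt and no reset: what is moved stays moved. The work goes in short steps, Python scripts to look and compute and a tool call to move; the robot and the scene stay as the last step left them, time stands still between calls to the robot, and variables do not carry over. Pictures are saved under pics/ and viewed, at most 12 in all, crops included, and the job is handed in when it is done.

Besides the shell and the picture viewer there is one more tool, called after ">>>" as name(argument=value, ...) on one line, values as JSON. apply_moves: Moves the arm, as the interface text tells. Its arguments: {"type":"object","properties":{"targets":{"type":"array"}},"required":["targets"]}

```bash
mkdir -p pics
python3 - <<'E'
from bench import manip, viewer
import cv2, numpy as np
o=manip.get_obs(); print({k:np.round(v,3).tolist() for k,v in o.items()}, manip.tips_ahead)
for n in("scene","top"):
    c=viewer.read_camera(n); cv2.imwrite(f"pics/{n}0.png",c["color"])
    R=cv2.Rodrigues(c["rvec"])[0]; print(n,(-R.T@c["tvec"].reshape(3)).round(3),R.round(2).tolist(),c["mtx"][0][0],np.round(c["dist_coeffs"],3))
E
```

```text
{'clock': 0.0, 'joint_positions': [-1.377, 0.528, 1.434, 0.0, 1.181, -0.179], 'joint_vel': [0.001, -0.0, -0.0, -0.002, -0.001, -0.001], 'effort': [-0.001, -44.005, -17.659, 0.063, 0.058, -0.0], 'ee_pos': [0.228, -0.581, 0.23], 'eef_rot': [-0.001, 0.983, 0.185, -0.0], 'wrist_force': [0.216, 1.114, 0.983], 'ft_torque': [-0.006, 0.053, 0.068], 'finger_force': 0.0, 'finger_gap': 1.0} 0.008
scene [0.931 0.562 1.128] [[-0.8, 0.59, -0.0], [0.49, 0.66, -0.57], [-0.34, -0.46, -0.82]] 583.701479425861 [-0.019  0.     0.     0.     0.   ]
top [0.406 0.025 1.014] [[0.01, -1.0, -0.0], [-0.99, -0.01, -0.13], [0.13, 0.0, -0.99]] 520.7403845810167 [-0.092  0.     0.     0.     0.   ]
```

View pics/scene0.png

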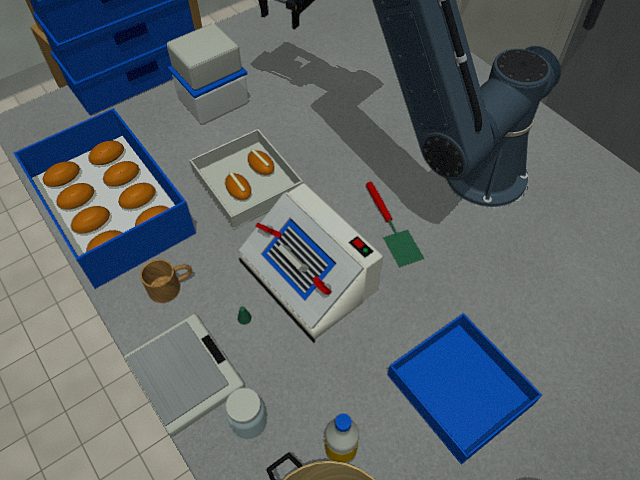

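View pics/top0.png

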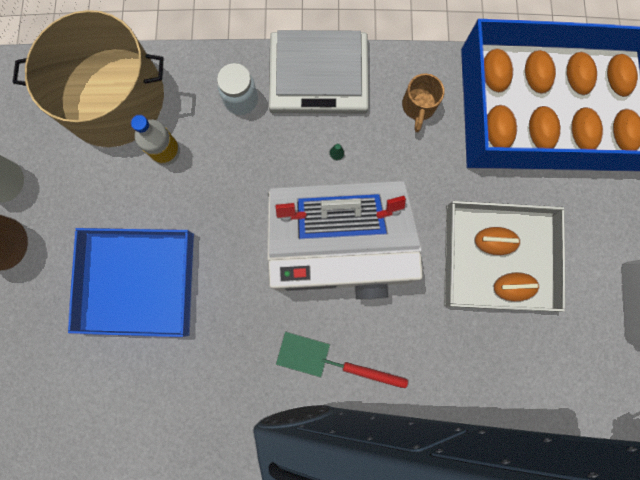

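The box sits in the middle: in the top view its wings are near (286,210) for b and (396,205) for a, with the handle near (341,207). The blue tray is on the left, with corners at about (76,229), (193,230), (188,336) and (69,335). Next I'll zoom in for pixel precision.

```bash
cat > h.py <<'E'
import cv2, numpy as np
from bench import manip, viewer
def ray(c,px):
    u=cv2.undistortPoints(np.array([[px]],float),c["mtx"],c["dist_coeffs"])[0,0]
    R=cv2.Rodrigues(c["rvec"])[0]; o=-R.T@np.ravel(c["tvec"]); d=R.T@np.array([u[0],u[1],1]); return o,d/np.linalg.norm(d)
def onz(c,px,z):
    o,d=ray(c,px); return o+d*(z-o[2])/d[2]
def tri(c1,p1,c2,p2):
    A=np.zeros((3,3));b=np.zeros(3)
    rs=[ray(c1,p1),ray(c2,p2)]
    for o,d in rs:
        P=np.eye(3)-np.outer(d,d);A+=P;b+=P@o
    x=np.linalg.solve(A,b); return x, max(np.linalg.norm((np.eye(3)-np.outer(d,d))@(x-o)) for o,d in rs)
def red(img):
    h=cv2.cvtColor(img,cv2.COLOR_BGR2HSV); return (((h[...,0]<8)|(h[...,0]>172))&(h[...,1]>150)&(h[...,2]>80)).astype(np.uint8)
def blobs(m,a=20):
    n,l,s,c=cv2.connectedComponentsWithStats(m); return [(s[i].tolist(),c[i].round(1).tolist()) for i in range(1,n) if s[i][4]>a]
E
python3 - <<'E'
from h import *
T=viewer.read_camera("top");S=viewer.read_camera("scene")
for n,c in(("t",T),("s",S)): print(n,blobs(red(c["color"])))
h=cv2.cvtColor(T["color"],cv2.COLOR_BGR2HSV); m=((h[...,0]>100)&(h[...,0]<125)&(h[...,1]>150)).astype(np.uint8); m[:, 230:]=0;m[:215]=0
k=max(cv2.findContours(m,0,2)[0],key=cv2.contourArea); q=cv2.approxPolyDP(k,6,True)[:,0]; print(q.tolist())
W=[onz(T,p,.05) for p in q]; print(np.round(W,3)[:,:2].tolist(), np.mean(W,0))
a=cv2.resize(T["color"][180:290,260:430],None,fx=4.7,fy=4.7,interpolation=2)[:290,:799]
b=cv2.resize(S["color"][215:305,240:345],None,fx=3.4,fy=3.4,interpolation=2)
o=np.zeros((600,800,3),np.uint8);o[:a.shape[0],:a.shape[1]]=a;o[292:292+b.shape[0],:b.shape[1]]=b[:308];cv2.imwrite("pics/z1.png",o)
E
```

```text
t [([377, 196, 28, 22, 288], [392.3, 206.2]), ([276, 203, 31, 16, 287], [288.6, 211.1]), ([294, 269, 12, 8, 94], [299.5, 272.4]), ([343, 363, 64, 25, 563], [375.6, 375.0])]
s [([366, 182, 26, 40, 293], [378.4, 200.7]), ([256, 223, 25, 14, 120], [268.5, 229.8]), ([353, 239, 11, 9, 61], [358.0, 243.0]), ([313, 277, 18, 17, 140], [320.4, 285.1])]
[[76, 228], [68, 332], [182, 336], [187, 231]]
[[0.555, 0.482], [0.358, 0.485], [0.355, 0.268], [0.55, 0.266]] [0.45455372 0.37507663 0.05      ]
```

View pics/z1.png

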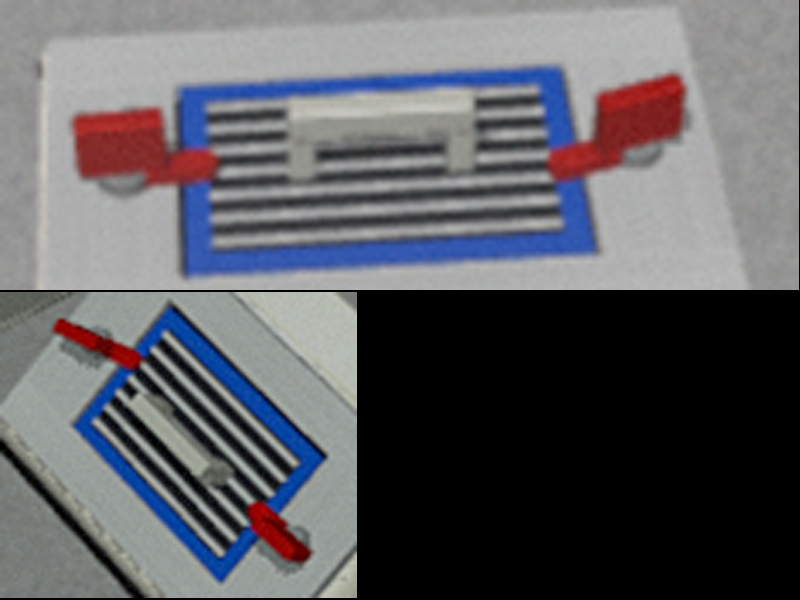

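The zoom shows the panel corners, both arms and the wing base discs clearly. In the crop, the disc for a is at about (640,152) with its arm tip at (552,165), and the disc for b is at (122,183) with its arm tip at (216,163).

```bash
cat >> h.py <<'E'
t=lambda x,y:(260+(x+.5)/4.7-.5,180+(y+.5)/4.7-.5)
s=lambda x,y:(240+(x+.5)/3.4-.5,215+(y-292+.5)/3.4-.5)
E
python3 - <<'E'
from h import *
T=viewer.read_camera("top");S=viewer.read_camera("scene")
P=[]
for a,b in [((598,252),(170,305)),((185,278),(325,458)),((178,88),(222,580)),((565,68),(75,425))]:
    x,e=tri(T,t(*a),S,s(*b)); P.append(x); print(x.round(4),round(e,4))
P=np.array(P); C=P.mean(0)
ux=P[0]+P[1]-P[2]-P[3]; uy=P[0]+P[3]-P[1]-P[2]
print("C",C,"sizes",np.linalg.norm(ux)/2,np.linalg.norm(uy)/2,"slope",np.degrees(np.arcsin(ux[2]/np.linalg.norm(ux))))
yaw=np.arctan2(uy[1],uy[0])-np.pi/2
yx=np.arctan2(ux[1],ux[0]);print("yaw y,x",np.degrees([yaw,yx]))
yy=np.unwrap([yx,yaw])[1]
c35,s35=np.cos(np.radians(35)),np.sin(np.radians(35))
X=np.array([np.cos(yy)*c35,np.sin(yy)*c35,s35]);Y=np.array([-np.sin(yy),np.cos(yy),0]);N=np.cross(X,Y)
print("N",N,"handle",C+27*.001*N)
def onpl(c,px,h):
    o,d=ray(c,px); q=C+N*h; p=o+d*((q-o)@N)/(d@N)-C; return np.array([p@X,p@Y])
for n,disc,tip in(("a",(640,152),(552,165)),("b",(122,183),(216,163))):
    D=onpl(T,t(*disc),.005);K=onpl(T,t(*tip),.006); v=K-D
    print(n,"axis",D.round(4),"tip",K.round(4),"len",np.linalg.norm(v))
    th=np.arctan2(v[1],v[0])-(-np.pi/2 if n=="a" else np.pi/2); print(" turn",np.arctan2(np.sin(th),np.cos(th)))
    g=C+X*D[0]+Y*D[1]+N*.026; print(" grip",g)
    for (cc,px) in ([(T,t(640,85)),(S,s(58,322))] if n=="a" else [(T,t(118,113)),(S,s(285,530))]): pass
for n,p,q in(("a",(392.3,206.2),(268.5,229.8)),("b",(288.6,211.1),(320.4,285.1))): print(n,"blob tri",tri(T,p,S,q))
E
```

```text
[ 0.5367 -0.0993  0.1263] 0.0004
[0.5267 0.0518 0.1257] 0.0004
[0.609  0.0573 0.0717] 0.0001
[ 0.6183 -0.0949  0.0677] 0.001
C [ 0.57268115 -0.02126618  0.09782742] sizes 0.09956706789705842 0.15191336798681732 slope 34.416814611348975
yaw y,x [-176.37216553 -176.54747585]
N [0.57242705 0.03629325 0.81915204] handle [ 0.58813669 -0.02028626  0.11994452]
a axis [0.0039 0.098 ] tip [0.0092 0.0637] len 0.034680783829987065
 turn 0.154402936017489
 grip [ 0.59058847 -0.11834184  0.12135487]
b axis [ 0.0049 -0.0983] tip [-0.0019 -0.0625] len 0.036444840428231595
 turn 0.18898225222702703
 grip [0.57732566 0.07757019 0.12194292]
a blob tri (array([ 0.58615296, -0.11067048,  0.1131298 ]), np.float64(0.0013770402205430436))
b blob tri (array([0.57745131, 0.07043952, 0.11499273]), np.float64(0.0009000500848284382))
```

>>> apply_moves(targets=[{"jaw": 28, "dp": [1.7, -1.0, 0], "roll": -1.3}, {"jaw": 28, "dp": [3.4, -2.0, 0], "roll": -2.6}, {"jaw": 28, "dp": [5.1, -3.0, 0], "roll": -3.9}, {"jaw": 28, "dp": [6.8, -4.0, 0], "roll": -5.2}, {"jaw": 28, "dp": [8.5, -5.0, 0], "roll": -6.5}, {"jaw": 28, "dp": [10.2, -6.0, 0], "roll": -7.8}, {"jaw": 28, "dp": [11.9, -7.0, 0.4], "roll": -9.0}, {"jaw": 28, "dp": [13.6, -8.0, 0.8], "roll": -10.0}, {"jaw": 28, "dp": [15.3, -9.0, 1.2], "roll": -10.0}, {"jaw": 28, "dp": [16.9, -10.0, 1.6], "roll": -10.0}])

```text
clock: 1.55
ee_pos: [0.5919, -0.1164, 0.1823]
eef_rot: [0.0, 0.634, 0.774, 0.0]
wrist_force: [1.5, 0.0, 0.5]
finger_gap: 0.325
finger_force: 0.0
```

```bash
cat >> h.py <<'E'
from scipy.spatial.transform import Rotation as Ro
def go(p=None,psi=None):
    o=manip.get_obs(); w=o["eef_rot"]; R=Ro.from_quat([w[1],w[2],w[3],w[0]]).as_matrix()
    y=np.degrees(np.arctan2(R[1,0],R[0,0]))
    print("t",round(o["clock"],2),"pos",np.round(o["ee_pos"],4),"psi",round(y,1),"gap",round(o["finger_gap"]*87,1),"F",np.round(o["wrist_force"],1),"ff",round(o["finger_force"],1),"zax",R[:,2].round(3),"j",np.round(o["joint_positions"],2))
    if p is not None: print("  dp",(R.T@(np.array(p)-o["ee_pos"])/.03).round(2),"roll",None if psi is None else round(-((psi-y+180)%360-180)/8,2))
E
python3 - <<'E'
from h import *
go([.592,-.118,.126],101.6)
T=viewer.read_camera("top");S=viewer.read_camera("scene")
cv2.imwrite("pics/p1.png",np.vstack([cv2.resize(T["color"][150:290,240:450],None,fx=2.1,fy=2.1),cv2.resize(S["color"][170:310,200:410],None,fx=2.1,fy=2.1)]))
E
```

```text
t 1.55 pos [ 0.5919 -0.1164  0.1823] psi 101.4 gap 28.3 F [1.5 0.  0.5] ff 0.0 zax [ 0.001 -0.    -1.   ] j [-0.38  0.56  1.54 -0.    1.05 -0.58]
  dp [-0.05 -0.01  1.88] roll -0.03
```

>>> apply_moves(targets=[{"jaw": 28, "dp": [-0.05, 0, 0.6], "roll": 0}, {"jaw": 28, "dp": [-0.05, 0, 1.2], "roll": 0}, {"jaw": 28, "dp": [-0.05, 0, 1.6], "roll": 0}, {"jaw": 28, "dp": [-0.05, 0, 1.88], "roll": 0}, {"jaw": 28, "dp": [-0.05, 0, 1.88], "roll": 0}, {"jaw": 28, "dp": [-0.05, 0, 1.88], "roll": -0.8}, {"jaw": 28, "dp": [-0.05, 0, 1.88], "roll": -1.6}, {"jaw": 28, "dp": [-0.05, 0, 1.88], "roll": -2.4}, {"jaw": 28, "dp": [-0.05, 0, 1.88], "roll": -3.2}, {"jaw": 26, "dp": [-0.05, 0, 1.88], "roll": -4.0}])

```text
clock: 2.9
ee_pos: [0.5933, -0.1203, 0.1274]
eef_rot: [0.003, 0.395, 0.919, 0.0]
wrist_force: [4.5, -0.6, -2.4]
finger_gap: 0.307
finger_force: 2.1
```

Run:
```python
from h import *
go([.592,-.118,.126],177)
T=viewer.read_camera("top");S=viewer.read_camera("scene")
cv2.imwrite("pics/p2.png",np.vstack([cv2.resize(T["color"][150:290,240:450],None,fx=2.1,fy=2.1),cv2.resize(S["color"][170:310,200:410],None,fx=2.1,fy=2.1)]))
```

```text
t 2.9 pos [ 0.5933 -0.1203  0.1274] psi 133.5 gap 26.7 F [ 4.5 -0.6 -2.4] ff 2.1 zax [ 0.006 -0.002 -1.   ] j [-0.38  0.63  1.58  0.    0.93 -1.15]
  dp [0.08 0.02 0.05] roll -5.43
```

View pics/p2.png

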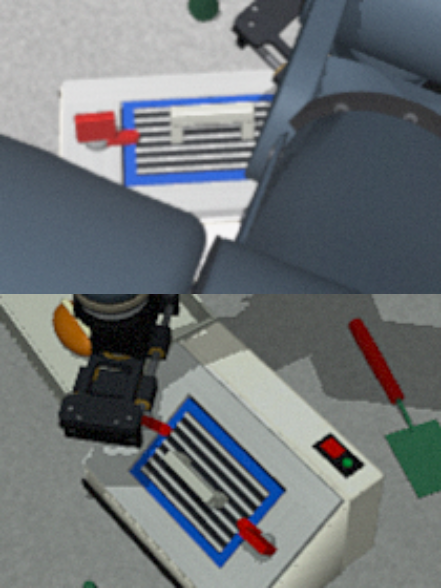

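The scene view shows the fingers straddling wing a at about (150,420), and the arm is just starting to turn. I'll keep rolling and then close.

>>> apply_moves(targets=[{"jaw": 24, "dp": [0.05, 0, 0.05], "roll": -0.8}, {"jaw": 24, "dp": [0.05, 0, 0.05], "roll": -1.6}, {"jaw": 22, "dp": [0.05, 0, 0.05], "roll": -2.4}, {"jaw": 22, "dp": [0.05, 0, 0.05], "roll": -3.2}, {"jaw": 20, "dp": [0.05, 0, 0.05], "roll": -4.0}, {"jaw": 18, "dp": [0.05, 0, 0.05], "roll": -4.8}, {"jaw": 16, "dp": [0.05, 0, 0.05], "roll": -5.4}, {"jaw": 13, "dp": [0.05, 0, 0.05], "roll": -5.4}, {"jaw": 10, "dp": [0.05, 0, 0.05], "roll": -5.4}, {"jaw": 10, "dp": [0.05, 0, 0.05], "roll": -5.4}])

```text
clock: 4.25
ee_pos: [0.591, -0.1159, 0.1261]
eef_rot: [0.001, 0.032, 0.999, 0.002]
wrist_force: [2.6, 7.9, 4.6]
finger_gap: 0.123
finger_force: 9.6
```

Run:
```python
from h import *
go([.592,-.118,.19],177)
```

```text
t 4.25 pos [ 0.591  -0.1159  0.1261] psi 176.4 gap 10.7 F [2.6 7.9 4.6] ff 9.6 zax [ 0.003  0.004 -1.   ] j [-0.38  0.63  1.58  0.01  0.93 -1.89]
  dp [-0.04 -0.06 -2.13] roll -0.08
```

>>> apply_moves(targets=[{"jaw": 28, "dp": [0, 0, 0], "roll": 0}, {"jaw": 28, "dp": [0, 0, -0.5], "roll": 0}, {"jaw": 28, "dp": [0, 0, -1.3], "roll": 0}, {"jaw": 28, "dp": [0, 0.5, -2.0], "roll": 1.3}, {"jaw": 28, "dp": [0.2, 2.0, -2.0], "roll": 2.6}, {"jaw": 28, "dp": [0.4, 3.5, -2.0], "roll": 3.9}, {"jaw": 28, "dp": [0.6, 5.0, -2.0], "roll": 5.2}, {"jaw": 28, "dp": [0.8, 6.5, -2.0], "roll": 6.5}, {"jaw": 28, "dp": [0.8, 6.5, -2.0], "roll": 7.8}, {"jaw": 28, "dp": [0.8, 6.5, -2.0], "roll": 9.4}])

```text
clock: 5.5
ee_pos: [0.5773, 0.0781, 0.1857]
eef_rot: [0.0, 0.622, 0.783, -0.0]
wrist_force: [0.9, 0.3, -0.1]
finger_gap: 0.322
finger_force: 0.0
```

Run:
```python
from h import *
go([.580,.079,.126],102.5)
S=viewer.read_camera("scene")
cv2.imwrite("pics/p3.png",cv2.resize(S["color"][170:340,200:410],None,fx=3,fy=3))
```

```text
t 5.5 pos [0.5773 0.0781 0.1857] psi 103.1 gap 28.1 F [ 0.9  0.3 -0.1] ff 0.0 zax [ 0.    -0.001 -1.   ] j [-0.06  0.53  1.59 -0.    1.03 -0.28]
  dp [0.01 0.09 1.99] roll 0.08
```

View pics/p3.png

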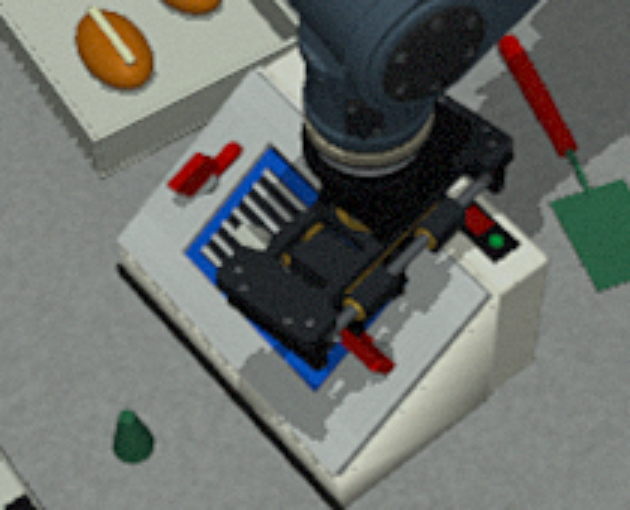

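Button a, at about (205,165), now lies along the slope and clears the panel. The gripper is above wing b, so I'll repeat the same move there.

>>> apply_moves(targets=[{"jaw": 28, "dp": [0, 0.09, 0.7], "roll": 0}, {"jaw": 28, "dp": [0, 0.09, 1.3], "roll": 0}, {"jaw": 28, "dp": [0, 0.09, 1.7], "roll": 0}, {"jaw": 28, "dp": [0, 0.09, 2.0], "roll": 0}, {"jaw": 28, "dp": [0, 0.09, 2.0], "roll": 0}, {"jaw": 28, "dp": [0, 0.09, 2.0], "roll": -0.8}, {"jaw": 28, "dp": [0, 0.09, 2.0], "roll": -1.6}, {"jaw": 28, "dp": [0, 0.09, 2.0], "roll": -2.4}, {"jaw": 28, "dp": [0, 0.09, 2.0], "roll": -3.2}, {"jaw": 26, "dp": [0, 0.09, 2.0], "roll": -4.0}])

```text
clock: 6.8
ee_pos: [0.581, 0.0782, 0.1258]
eef_rot: [0.001, 0.378, 0.926, 0.0]
wrist_force: [0.2, -1.3, 2.3]
finger_gap: 0.302
finger_force: 3.3
```

Run:
```python
from h import *
go([.580,.079,.126],177)
```

```text
t 6.8 pos [0.581  0.0782 0.1258] psi 135.6 gap 26.3 F [ 0.2 -1.3  2.3] ff 3.3 zax [ 0.002 -0.    -1.   ] j [-0.06  0.61  1.63 -0.    0.9  -0.85]
  dp [ 0.04 -0.   -0.01] roll -5.17
```

>>> apply_moves(targets=[{"jaw": 24, "dp": [0, 0, 0], "roll": -0.8}, {"jaw": 24, "dp": [0, 0, 0], "roll": -1.6}, {"jaw": 22, "dp": [0, 0, 0], "roll": -2.4}, {"jaw": 22, "dp": [0, 0, 0], "roll": -3.2}, {"jaw": 20, "dp": [0, 0, 0], "roll": -4.0}, {"jaw": 18, "dp": [0, 0, 0], "roll": -4.8}, {"jaw": 16, "dp": [0, 0, 0], "roll": -5.2}, {"jaw": 13, "dp": [0, 0, 0], "roll": -5.2}, {"jaw": 10, "dp": [0, 0, 0], "roll": -5.2}, {"jaw": 10, "dp": [0, 0, 0], "roll": -5.2}])

```text
clock: 8.05
ee_pos: [0.5815, 0.078, 0.1253]
eef_rot: [0.002, 0.026, 1.0, -0.0]
wrist_force: [1.8, -0.6, 3.3]
finger_gap: 0.123
finger_force: 9.8
```

Run:
```python
from h import *
go([.588,-.020,.186],183.6)
```

```text
t 8.05 pos [0.5815 0.078  0.1253] psi 177.0 gap 10.7 F [ 1.8 -0.6  3.3] ff 9.8 zax [ 0.003 -0.001 -1.   ] j [-0.06  0.61  1.63 -0.    0.9  -1.57]
  dp [-0.39 -3.25 -2.02] roll -0.82
```

>>> apply_moves(targets=[{"jaw": 28, "dp": [0, 0, 0], "roll": 0}, {"jaw": 28, "dp": [0, 0, -0.5], "roll": 0}, {"jaw": 40, "dp": [0, 0, -1.3], "roll": 0}, {"jaw": 87, "dp": [0, -0.5, -2.0], "roll": 0}, {"jaw": 87, "dp": [-0.2, -1.5, -2.0], "roll": -0.8}, {"jaw": 87, "dp": [-0.39, -2.5, -2.0], "roll": -0.8}, {"jaw": 87, "dp": [-0.39, -3.25, -2.0], "roll": -0.8}, {"jaw": 87, "dp": [-0.39, -3.25, -2.0], "roll": -0.8}, {"jaw": 87, "dp": [-0.39, -3.25, -2.0], "roll": -0.8}, {"jaw": 87, "dp": [-0.39, -3.25, -2.0], "roll": -0.8}])

```text
clock: 9.3
ee_pos: [0.5866, -0.0186, 0.1847]
eef_rot: [-0.0, -0.03, 1.0, 0.0]
wrist_force: [0.8, 0.2, 0.2]
finger_gap: 0.988
finger_force: 0.0
```

Run:
```python
from h import *
go([.588,-.0195,.111],183.6)
T=viewer.read_camera("top");S=viewer.read_camera("scene")
cv2.imwrite("pics/p4.png",np.vstack([cv2.resize(T["color"][150:290,240:450],None,fx=2.1,fy=2.1),cv2.resize(S["color"][170:310,200:410],None,fx=2.1,fy=2.1)]))
```

```text
t 9.3 pos [ 0.5866 -0.0186  0.1847] psi -176.5 gap 86.0 F [0.8 0.2 0.2] ff 0.0 zax [-0.  0. -1.] j [-0.22  0.53  1.58  0.    1.03 -1.85]
  dp [-0.05 -0.03  2.46] roll -0.02
```

View pics/p4.png

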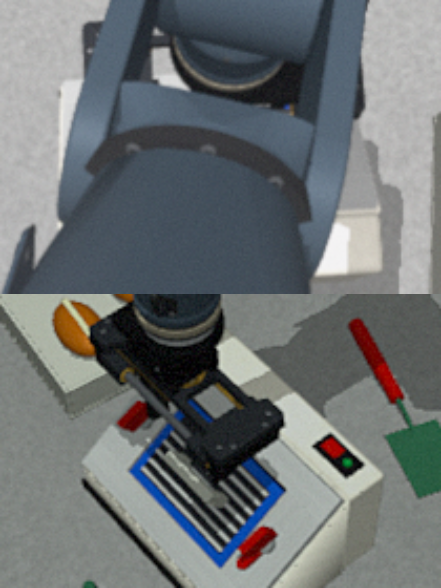

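Both buttons are now aside and off the panel; in the scene crop b is at (257,547) and a at (135,415). I'll descend over the ends of the bar and close.

>>> apply_moves(targets=[{"jaw": 87, "dp": [-0.05, -0.03, 0.7], "roll": 0}, {"jaw": 87, "dp": [-0.05, -0.03, 1.4], "roll": 0}, {"jaw": 87, "dp": [-0.05, -0.03, 1.9], "roll": 0}, {"jaw": 87, "dp": [-0.05, -0.03, 2.2], "roll": 0}, {"jaw": 87, "dp": [-0.05, -0.03, 2.45], "roll": 0}, {"jaw": 87, "dp": [-0.05, -0.03, 2.45], "roll": 0}, {"jaw": 74, "dp": [-0.05, -0.03, 2.45], "roll": 0}, {"jaw": 66, "dp": [-0.05, -0.03, 2.45], "roll": 0}, {"jaw": 60, "dp": [-0.05, -0.03, 2.45], "roll": 0}, {"jaw": 60, "dp": [-0.05, -0.03, 2.45], "roll": 0}])

```text
clock: 10.65
ee_pos: [0.5886, -0.0201, 0.1116]
eef_rot: [0.0, -0.03, 1.0, 0.0]
wrist_force: [-0.4, 1.3, 3.0]
finger_gap: 0.795
finger_force: 30.0
```

Run:
```python
from h import *
go([.588,-.0195,.111],183.6)
```

```text
t 10.65 pos [ 0.5886 -0.0201  0.1116] psi -176.6 gap 69.1 F [-0.4  1.3  3. ] ff 30.0 zax [ 0.001  0.    -1.   ] j [-0.22  0.64  1.63  0.    0.88 -1.85]
  dp [0.02 0.02 0.02] roll -0.03
```

>>> apply_moves(targets=[{"jaw": 60, "dp": [-0.06, 0, -0.08], "roll": 0}, {"jaw": 60, "dp": [-0.17, 0, -0.25], "roll": 0}, {"jaw": 60, "dp": [-0.34, 0, -0.49], "roll": 0}, {"jaw": 60, "dp": [-0.57, 0, -0.82], "roll": 0}, {"jaw": 60, "dp": [-0.8, 0, -1.2], "roll": 0}, {"jaw": 60, "dp": [-0.9, 0, -1.7], "roll": 0}, {"jaw": 60, "dp": [-0.9, 0, -2.3], "roll": 0}, {"jaw": 60, "dp": [-0.9, 0, -2.8], "roll": 0}, {"jaw": 60, "dp": [-0.9, 0, -3.2], "roll": 0}, {"jaw": 60, "dp": [-0.9, 0, -3.3], "roll": 0}])

```text
clock: 11.9
ee_pos: [0.6158, -0.0189, 0.2113]
eef_rot: [0.001, -0.03, 1.0, -0.0]
wrist_force: [0.1, -0.9, -4.8]
finger_gap: 0.8
finger_force: 30.0
```

Run:
```python
from h import *
go([.455,.375,.211],180)
S=viewer.read_camera("scene")
cv2.imwrite("pics/p5.png",cv2.resize(S["color"][100:360,150:450],None,fx=2.2,fy=2.2))
```

```text
t 11.9 pos [ 0.6158 -0.0189  0.2113] psi -176.6 gap 69.6 F [ 0.1 -0.9 -4.8] ff 30.0 zax [ 0.002 -0.    -1.   ] j [-0.21  0.54  1.48  0.    1.13 -1.84]
  dp [ 4.57 13.43 -0.  ] roll 0.43
```

View pics/p5.png

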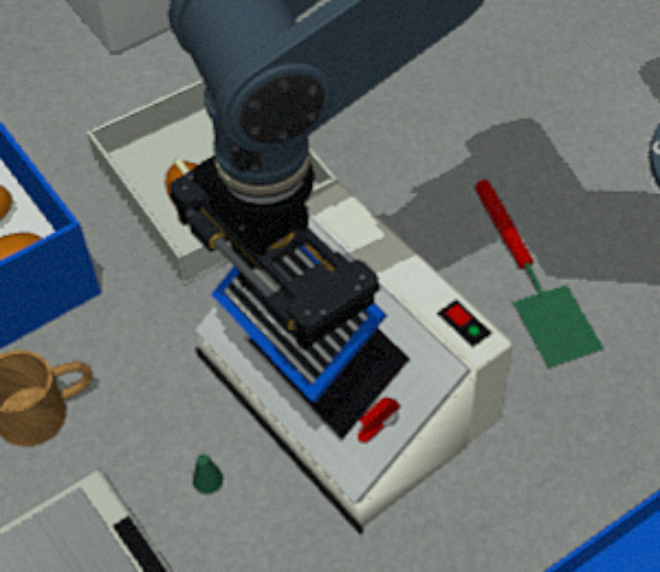

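The panel hangs from the handle, clear of the recess. Next is the transfer to above the tray.

>>> apply_moves(targets=[{"jaw": 60, "dp": [0.16, 0.5, 0], "roll": 0}, {"jaw": 60, "dp": [0.5, 1.5, 0], "roll": 0.1}, {"jaw": 60, "dp": [1.0, 2.8, 0], "roll": 0.2}, {"jaw": 60, "dp": [1.6, 4.6, 0], "roll": 0.3}, {"jaw": 60, "dp": [2.2, 6.3, 0], "roll": 0.4}, {"jaw": 60, "dp": [2.8, 8.1, 0], "roll": 0.4}, {"jaw": 60, "dp": [3.4, 9.8, 0], "roll": 0.4}, {"jaw": 60, "dp": [3.9, 11.4, 0], "roll": 0.4}, {"jaw": 60, "dp": [4.35, 12.7, 0], "roll": 0.4}, {"jaw": 60, "dp": [4.57, 13.4, 0], "roll": 0.4}])

```text
clock: 13.2
ee_pos: [0.4515, 0.3766, 0.2093]
eef_rot: [-0.001, -0.003, 1.0, -0.0]
wrist_force: [0.6, -0.5, -3.5]
finger_gap: 0.8
finger_force: 30.0
```

Run:
```python
from h import *
go([.455,.375,.1],180)
S=viewer.read_camera("scene");T=viewer.read_camera("top")
cv2.imwrite("pics/p6.png",np.hstack([cv2.resize(S["color"][220:470,340:590],None,fx=1.6,fy=1.6),cv2.resize(T["color"][150:400,30:280],None,fx=1.6,fy=1.6)]))
```

```text
t 13.2 pos [0.4515 0.3766 0.2093] psi -179.6 gap 69.6 F [ 0.6 -0.5 -3.5] ff 30.0 zax [-0.003 -0.    -1.   ] j [ 0.5   0.5   1.55  0.    1.09 -1.07]
  dp [-0.13 -0.05  3.64] roll 0.05
```

View pics/p6.png

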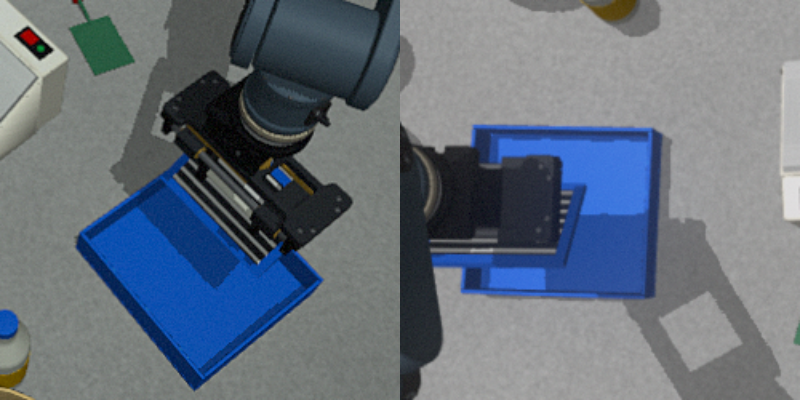

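>>> apply_moves(targets=[{"jaw": 60, "dp": [-0.4, -0.05, 0.3], "roll": 0}, {"jaw": 60, "dp": [-0.8, -0.05, 0.9], "roll": 0}, {"jaw": 60, "dp": [-1.08, -0.05, 1.7], "roll": 0}, {"jaw": 60, "dp": [-1.08, -0.05, 2.5], "roll": 0}, {"jaw": 60, "dp": [-1.08, -0.05, 3.3], "roll": 0}, {"jaw": 60, "dp": [-1.08, -0.05, 4.0], "roll": 0}, {"jaw": 60, "dp": [-1.08, -0.05, 4.5], "roll": 0}, {"jaw": 60, "dp": [-1.08, -0.05, 4.8], "roll": 0}, {"jaw": 60, "dp": [-1.08, -0.05, 5.0], "roll": 0}, {"jaw": 60, "dp": [-1.08, -0.05, 5.05], "roll": 0}])

```text
clock: 14.55
ee_pos: [0.4872, 0.373, 0.0587]
eef_rot: [0.0, -0.002, 1.0, 0.0]
wrist_force: [1.0, 0.0, -3.3]
finger_gap: 0.8
finger_force: 30.0
```

Run:
```python
from h import *
go([.455,.375,.031],180)
S=viewer.read_camera("scene")
cv2.imwrite("pics/p7.png",cv2.resize(S["color"][270:470,370:570],None,fx=2.5,fy=2.5))
```

```text
t 14.55 pos [0.4872 0.373  0.0587] psi -179.8 gap 69.6 F [ 1.   0.  -3.3] ff 30.0 zax [ 0.  0. -1.] j [ 0.47  0.74  1.59  0.    0.81 -1.1 ]
  dp [1.07 0.07 0.92] roll 0.03
```

View pics/p7.png

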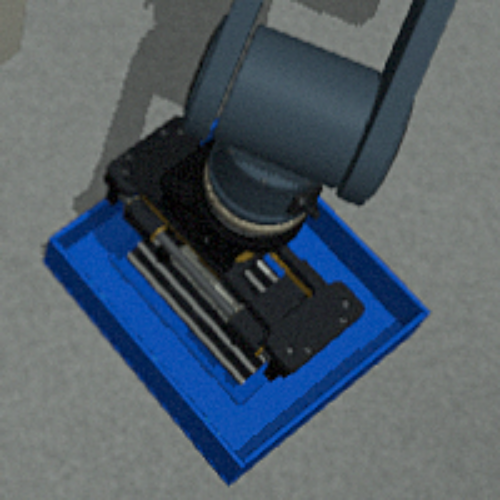

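>>> apply_moves(targets=[{"jaw": 60, "dp": [0, 0, 0.1], "roll": 0}, {"jaw": 60, "dp": [0, 0, 0.19], "roll": 0}, {"jaw": 60, "dp": [0.17, 0.02, 0.26], "roll": 0}, {"jaw": 60, "dp": [0.34, 0.04, 0.35], "roll": 0}, {"jaw": 60, "dp": [0.48, 0.06, 0.45], "roll": 0}, {"jaw": 60, "dp": [0.62, 0.07, 0.55], "roll": 0}, {"jaw": 60, "dp": [0.72, 0.07, 0.63], "roll": 0}, {"jaw": 60, "dp": [0.82, 0.07, 0.72], "roll": 0}, {"jaw": 60, "dp": [0.92, 0.07, 0.8], "roll": 0}, {"jaw": 60, "dp": [0.95, 0.07, 0.82], "roll": 0}])

```text
clock: 15.85
ee_pos: [0.4584, 0.3752, 0.0339]
eef_rot: [0.0, -0.002, 1.0, 0.0]
wrist_force: [2.6, 0.2, 1.1]
finger_gap: 0.802
finger_force: 30.0
```

Run:
```python
from h import *
go([.455,.375,.031],180)
S=viewer.read_camera("scene")
cv2.imwrite("pics/p8.png",cv2.resize(S["color"][270:470,370:570],None,fx=2.5,fy=2.5))
```

```text
t 15.85 pos [0.4584 0.3752 0.0339] psi -179.8 gap 69.7 F [2.6 0.2 1.1] ff 30.0 zax [ 0.  0. -1.] j [ 0.5   0.76  1.65  0.    0.73 -1.08]
  dp [ 0.11 -0.01  0.1 ] roll 0.03
```

View pics/p8.png

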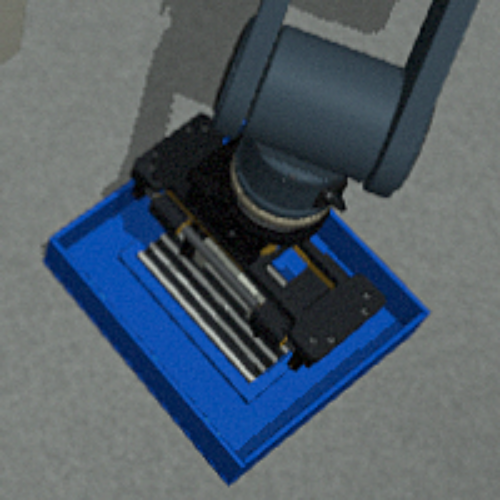

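The far edge of the panel is resting on the tray floor and the panel has almost levelled; its front edge runs from (125,255) to (245,400). I'll lower the last few millimetres.

>>> apply_moves(targets=[{"jaw": 60, "dp": [0.02, 0, 0.02], "roll": 0}, {"jaw": 60, "dp": [0.04, 0, 0.04], "roll": 0}, {"jaw": 60, "dp": [0.06, 0, 0.06], "roll": 0}, {"jaw": 60, "dp": [0.08, 0, 0.08], "roll": 0}, {"jaw": 60, "dp": [0.1, 0, 0.1], "roll": 0}, {"jaw": 60, "dp": [0.11, 0, 0.11], "roll": 0}, {"jaw": 60, "dp": [0.12, 0, 0.12], "roll": 0}, {"jaw": 60, "dp": [0.12, 0, 0.13], "roll": 0}, {"jaw": 60, "dp": [0.12, 0, 0.13], "roll": 0}, {"jaw": 60, "dp": [0.12, 0, 0.13], "roll": 0}])

```text
clock: 17.15
ee_pos: [0.4546, 0.3749, 0.0301]
eef_rot: [-0.0, -0.002, 1.0, -0.0]
wrist_force: [1.0, 0.8, -0.2]
finger_gap: 0.802
finger_force: 30.0
```

Run:
```python
from h import *
go()
```

```text
t 17.15 pos [0.4546 0.3749 0.0301] psi -179.8 gap 69.8 F [ 1.   0.8 -0.2] ff 30.0 zax [-0. -0. -1.] j [ 0.5   0.77  1.66  0.    0.72 -1.07]
```

>>> apply_moves(targets=[{"jaw": 60, "dp": [0.0, 0, 0.01], "roll": 0}, {"jaw": 60, "dp": [0.01, 0, 0.02], "roll": 0}, {"jaw": 60, "dp": [0.01, 0, 0.03], "roll": 0}, {"jaw": 60, "dp": [0.02, 0, 0.04], "roll": 0}, {"jaw": 60, "dp": [0.02, 0, 0.05], "roll": 0}, {"jaw": 60, "dp": [0.03, 0, 0.06], "roll": 0}, {"jaw": 60, "dp": [0.03, 0, 0.07], "roll": 0}, {"jaw": 60, "dp": [0.03, 0, 0.07], "roll": 0}, {"jaw": 60, "dp": [0.03, 0, 0.07], "roll": 0}, {"jaw": 60, "dp": [0.03, 0, 0.07], "roll": 0}])

```text
clock: 18.4
ee_pos: [0.4539, 0.3748, 0.0289]
eef_rot: [0.0, -0.002, 1.0, -0.0]
wrist_force: [-0.7, 0.4, 8.0]
finger_gap: 0.8
finger_force: 30.0
```

Run:
```python
from h import *
go()
```

```text
t 18.4 pos [0.4539 0.3748 0.0289] psi -179.8 gap 69.6 F [-0.7  0.4  8. ] ff 30.0 zax [ 0. -0. -1.] j [ 0.5   0.77  1.66 -0.    0.71 -1.07]
```

The force has jumped to 8 N upward, so the panel is bearing flat. I'll release and rise.

>>> apply_moves(targets=[{"jaw": 70, "dp": [0, 0, 0], "roll": 0}, {"jaw": 74, "dp": [0, 0, 0], "roll": 0}, {"jaw": 80, "dp": [0, 0, 0], "roll": 0}, {"jaw": 86, "dp": [0, 0, 0], "roll": 0}, {"jaw": 86, "dp": [0, 0, 0], "roll": 0}, {"jaw": 86, "dp": [0, 0, -0.4], "roll": 0}, {"jaw": 86, "dp": [0, 0, -1.2], "roll": 0}, {"jaw": 86, "dp": [0, 0, -2.4], "roll": 0}, {"jaw": 86, "dp": [0, 0, -4.0], "roll": 0}, {"jaw": 86, "dp": [0, 0, -5.5], "roll": 0}])

```text
clock: 19.65
ee_pos: [0.4538, 0.3748, 0.1954]
eef_rot: [0.0, -0.002, 1.0, 0.0]
wrist_force: [1.4, 0.8, -0.7]
finger_gap: 0.992
finger_force: 0.0
```

>>> apply_moves(targets=[{"jaw": 86, "dp": [0, -1, -0.5], "roll": 0}, {"jaw": 86, "dp": [0, -2.5, -1], "roll": 0}, {"jaw": 86, "dp": [0, -4, -1], "roll": 0}, {"jaw": 86, "dp": [0, -5.5, -1], "roll": 0}, {"jaw": 86, "dp": [0, -7, -1], "roll": 0}, {"jaw": 86, "dp": [0, -8.5, -1], "roll": 0}, {"jaw": 86, "dp": [0, -10, -1], "roll": 0}, {"jaw": 86, "dp": [0, -11, -1], "roll": 0}, {"jaw": 86, "dp": [0, -11.5, -1], "roll": 0}, {"jaw": 86, "dp": [0, -11.5, -1], "roll": 0}])

```text
clock: 20.9
ee_pos: [0.4553, 0.0295, 0.2235]
eef_rot: [0.0, -0.001, 1.0, 0.0]
wrist_force: [0.0, -0.5, -0.1]
finger_gap: 0.986
finger_force: 0.0
```

Run:
```python
from h import *
go()
S=viewer.read_camera("scene");cv2.imwrite("pics/p9.png",S["color"])
```

```text
t 20.9 pos [0.4553 0.0295 0.2235] psi -179.9 gap 85.8 F [ 0.  -0.5 -0.1] ff 0.0 zax [ 0.001  0.    -1.   ] j [-0.18  0.31  1.85  0.    0.98 -1.75]
```

View pics/p9.png

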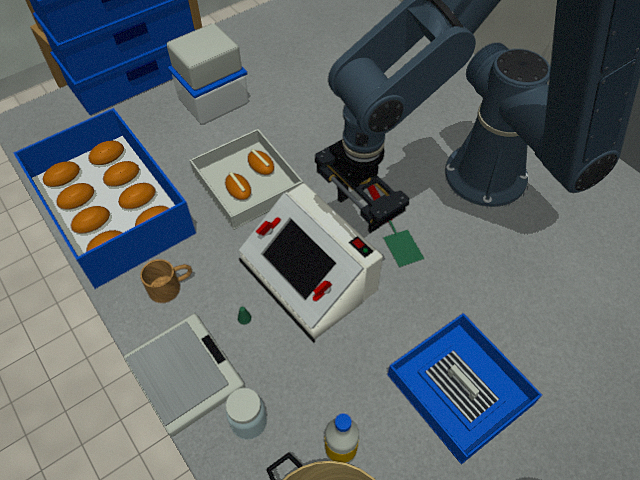

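The panel lies flat in the blue tray with its handle up, at about (462,388). Both buttons are aside and everything else is where it was.

```bash
python3 -c "
from bench import ticket; print(ticket.hand_in())"
```

```text
the job is handed in; nothing more can be done
None
```

The job is handed in: both turn buttons are turned clear of the panel, and the filter panel lies flat in the blue tray with its handle up; it took about 21 s of the 72 s allowed.

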